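# Find the tired shock mount and drop its tag

## Task

Three shock mounts stand in the pockets of the check plate, and one of them has a tired spring. Working from your left to your right, press each mount's pad down a few millimetres with the fingertips and let it come back up, to feel which is the softest; then push the tag in front of the softest mount down flat, and leave the other two tags up. Nothing is to be picked up: the mounts stay seated in their pockets and the other things stay where they are.

Things in the scene. Friction and masses are not known exactly. Their poses are not given: they have to be found in the camera images.
- check_plate: grey painted plate 170 (x) x 420 (y) x 20 mm, fixed, a 54 mm high bar handle at each end. Origin: centre of its underside; +y to the robot's left, -x to the robot, turned up to 0.25 rad. Three square pockets 6 mm deep, centres at x +35, y +130 (left), 0, -130 mm (right). In front of each, at the same y, is its own tag: hinge line along y at x -18, 31 mm above the table, lugs 38 mm high.
- mount_a: one of three shock mounts that look alike, each loose in a pocket (which is where changes): dark flange 64x64x7 mm, spring cup 52 mm across up to 31 mm, coil spring, and a round rubber-faced pad 47 mm across whose top is 62 mm above the mount's underside (76 mm above the table). About 0.5 kg. Origin at the centre of its underside, z up.
- pad_a (a joint): how far the pad of mount_a is pressed down, in m: 0 up, 0.016 fully down. It springs back. All start to yield at about 0.7 N; the two sound springs then take roughly 1 N per mm, the softest one less than half of that, so under 6 N a sound pad sinks 5 to 6 mm and the softest about 15 mm.
- pad_a_top (a point): centre of the top face of the pad of mount_a; moves down with it.
- mount_b: one of three shock mounts that look alike, each loose in a pocket (which is where changes): dark flange 64x64x7 mm, spring cup 52 mm across up to 31 mm, coil spring, and a round rubber-faced pad 47 mm across whose top is 62 mm above the mount's underside (76 mm above the table). About 0.5 kg. Origin at the centre of its underside, z up.
- pad_b (a joint): how far the pad of mount_b is pressed down, in m: 0 up, 0.016 fully down. It springs back. All start to yield at about 0.7 N; the two sound springs then take roughly 1 N per mm, the softest one less than half of that, so under 6 N a sound pad sinks 5 to 6 mm and the softest about 15 mm.
- pad_b_top (a point): centre of the top face of the pad of mount_b; moves down with it.
- mount_c: one of three shock mounts that look alike, each loose in a pocket (which is where changes): dark flange 64x64x7 mm, spring cup 52 mm across up to 31 mm, coil spring, and a round rubber-faced pad 47 mm across whose top is 62 mm above the mount's underside (76 mm above the table). About 0.5 kg. Origin at the centre of its underside, z up.
- pad_c (a joint): how far the pad of mount_c is pressed down, in m: 0 up, 0.016 fully down. It springs back. All start to yield at about 0.7 N; the two sound springs then take roughly 1 N per mm, the softest one less than half of that, so under 6 N a sound pad sinks 5 to 6 mm and the softest about 15 mm.
- pad_c_top (a point): centre of the top face of the pad of mount_c; moves down with it.
- tag_left (a joint): angle of the tag in front of the left pocket, rad: 0 to 0.08 at the start, raised, leaning 50 degrees above level towards the robot; 0.873 fully down, level. The hinge is stiff (0.06 N m) and the tag stays where it is left: pressing straight down on it 25 to 30 mm in front of its hinge line takes 2 to 3 N.
- tag_left_end (a point): middle of the free upper end of that tag, a bare steel flap 38 mm wide, 60 mm long from the hinge line, 3 mm thick, with a rolled end; moves with the tag (about 77 mm above the table when raised, 31 mm when down).
- tag_mid (a joint): angle of the tag in front of the middle pocket, rad: 0 to 0.08 at the start, raised, leaning 50 degrees above level towards the robot; 0.873 fully down, level. The hinge is stiff (0.06 N m) and the tag stays where it is left: pressing straight down on it 25 to 30 mm in front of its hinge line takes 2 to 3 N.
- tag_mid_end (a point): middle of the free upper end of that tag, a bare steel flap 38 mm wide, 60 mm long from the hinge line, 3 mm thick, with a rolled end; moves with the tag (about 77 mm above the table when raised, 31 mm when down).
- tag_right (a joint): angle of the tag in front of the right pocket, rad: 0 to 0.08 at the start, raised, leaning 50 degrees above level towards the robot; 0.873 fully down, level. The hinge is stiff (0.06 N m) and the tag stays where it is left: pressing straight down on it 25 to 30 mm in front of its hinge line takes 2 to 3 N.
- tag_right_end (a point): middle of the free upper end of that tag, a bare steel flap 38 mm wide, 60 mm long from the hinge line, 3 mm thick, with a rolled end; moves with the tag (about 77 mm above the table when raised, 31 mm when down).
- dust_boot: loose black ribbed rubber dust boot, 45 mm across, 22 mm high, standing on the plate between the left and middle pockets; origin at the centre of its underside. Bystander: leave it.
- castle_nut: loose bright castle nut, 25x22x18 mm, standing on the plate between the middle and right pockets; origin in its axis, 1 mm above its underside. Bystander: leave it.
- hex_key: loose black L-shaped hex key, 33x102x5 mm, lying behind the plate; origin at the centre of its underside. Bystander.
- marker: loose white and black paint marker, 138 mm long, 18 mm wide, lying behind the plate; origin at the centre of its underside. Bystander.
- grease_tube: loose half-squeezed grease tube, 57x150x40 mm, lying at the right edge of the table; origin at the centre of its underside. Bystander.
- paint_jar: loose round paint jar, 56 mm across, 66 mm high, at the right rear corner of the table; origin at the centre of its underside. Bystander.

How it is judged:
By the outcome, as a careful person would: the job done as asked, in the order asked, and still so for the second after the job is handed in, with the robot touching nothing.
It also fails if it takes over 48 s, if anything falls off the work surface, if the arm or the gripper's body presses on something with over 40 N, if the wrist force passes 120 N, or if a joint passes its speed limit or range.

## Robot

A 6-joint arm with a two-finger parallel gripper is mounted at the origin on a cart in front of the work surface, level with it; the furniture and walls round the work are solid. World frame = base frame: x ahead of the robot, y to its left, z up, the work surface at z = 0. Lengths are in m, angles in rad, forces in N, time in s.
With the tool pointing down it reaches from about 0.25 to 0.775 m from the base axis. Payload 4 kg.
Tool frame: the origin (TCP) lies between the finger pads; the fingertips stand 14 mm ahead of it and the grasp point (between the pads) lies 5 mm behind it (robot.tips_ahead is the distance from the TCP to the fingertips, in m); z points along the fingers, y is the direction in which the jaws open and shut (so a half turn about z gives the same grasp; the last joint's range is limited). The gripper opens to 94 mm and grips with 3 to 60 N. Pads are 16 mm wide; open, the fingers measure 119 mm over their backs; the gripper's body (75 mm by 177 mm) begins 78 mm behind the grasp point.
Start: joints at [1.168, 0.087, 1.371, -0, 1.684, -0.103], TCP at [0.162, 0.525, 0.22] pointing down, gripper open.
Joint ranges: [-3.1, 3.1], [-0.76, 2.03], [0.27, 2.55], [-1.08, 4.22], [0.17, 2.65], [-2.57, 2.57]. Speed limits (rad/s): [2.79, 2.79, 3.14, 3.14, 3.14, 3.14].

## Interface

Orientations are given as [roll, pitch, yaw] about the fixed x, y, z axes, in that order (R = Rz(yaw) Ry(pitch) Rx(roll)).
In Python, from bench import robot, optics, job gives the robot as it stands.
- The arm moves only by the tool apply_moves, never from a script. Its argument "moves" is a list of rows, each a list of 3 entries, a list of its own where there are three numbers: the shift along the tool's x, y, z in cm, then the turn, a rotation vector about the tool's x, y, z in rad, then the opening, from 0 (shut) to 1 (fully open). In form: [[[tx, ty, tz], [rx, ry, rz], grip], ...]. A call has exactly 10 rows; each row is the pose to reach, as a shift and turn from the pose commanded when the call began, along the tool's axes at that moment; what a row does not reach only later rows make up. A row lasts 1/12 s, in which the tool goes at most 41.7 mm and 7.16 degrees, less where a joint would pass 70% of its speed; a pose out of reach is approached as far as the arm can. A call with a gripper value outside its range is refused whole. The fingers move at their own pace and stop on an object; the grip force is fixed at half the most. Time passes only in rows, so rows that repeat a pose let the fingers close, or fill a call up. It gives the time, the measured TCP pose, the force and the opening at its end, in the units of the state.
- robot.get_obs(): the state, without advancing time (a new reading comes with each control period).
- optics.snapshot(name): name is "side" or "top"; returns the picture (384x512x3 uint8, red, green, blue); there is no depth.
- optics.get_calibration(name): a dict with "fx", "fy", "cx", "cy" (pixels), "k1" (the pictures are not rectified: a ray, as slopes to the right and down, at radius r is drawn at 1 + k1 r^2 times it, then the intrinsics apply), "rvec" (rotation vector, rad) and "tvec" (3), from world to camera coordinates, as OpenCV has them. Camera axes: x right, y down, z forward; pixel columns grow to the right and rows downward; lengths in m; the calibration is good to about 2 mm. A picture is of the moment at which its call begins. get_calibration takes no time and is no camera call.
- job.close_job(): hands the job in, once; it reports no verdict.
The state is a dict: "time": time; "joint_positions": joint angles; "qvel": joint speeds; "joint_torque": joint torques, N m; "tool_pos": TCP position; "ee_rot": TCP orientation; "wrist_force": force on the tool from outside, world axes, zero at the start; "wrist_torque": the same for the moment, N m; "width": finger opening in m.
Only numpy, scipy, OpenCV 4.12 (cv2) and the standard library are available. Lean on these libraries where they do the work, as an engineer would, in place of code of your own. Each camera call takes 0.05 s, during which the arm holds its last target.

## Working session

There is one attempt and no reset: what is moved stays moved. The work goes in short steps, Python scripts to look and compute and a tool call to move; the robot and the scene stay as the last step left them, time stands still between calls to the robot, and variables do not carry over. Pictures are saved under pics/ and viewed, and the job is handed in when it is done.

Besides the shell and the picture viewer there is one more tool, called after ">>>" by a JSON object that holds its "op" and its "data", one argument or row to a line. apply_moves: Moves the arm, as the interface text tells. Its arguments: {"type":"object","properties":{"moves":{"type":"array"}},"required":["moves"]}

```bash
mkdir -p pics; ls; python3 - <<'E'
from bench import robot, optics, job
import cv2
for n in("side","top"):
    im=optics.snapshot(n); cv2.imwrite(f"pics/{n}0.png",im[:,:,::-1]); print(optics.get_calibration(n))
o=robot.get_obs()
for k in o: print(k,o[k])
E
```

```text
pics
{'fx': 478.4877738071646, 'fy': 478.4877738071646, 'cx': 258.62589101937806, 'cy': 195.14800767471195, 'k1': 0.00815613719218444, 'rvec': array([ 2.02935364, -0.0733275 ,  0.06690757]), 'tvec': array([-0.60916188,  0.05960961,  1.15122442])}
{'fx': 386.41452706916095, 'fy': 386.41452706916095, 'cx': 258.7067091269273, 'cy': 186.6326224240005, 'k1': 0.00449107284787915, 'rvec': array([ 2.13756015, -2.1175309 ,  0.16392804]), 'tvec': array([-0.02667942,  0.60554741,  0.9523003 ])}
time 0.1
joint_positions [ 1.16790854e+00  8.78884008e-02  1.37209536e+00  2.14316712e-05
  1.68361258e+00 -1.03100616e-01]
qvel [ 0.00140762 -0.00260688 -0.0021018   0.00035617 -0.00071451 -0.00062838]
joint_torque [ 2.18661131e-03 -3.41252589e+01 -3.03300047e+01  7.19793560e-02
  3.03859985e-02 -1.20913987e-04]
tool_pos [0.16223705 0.52503604 0.21842115]
ee_rot [-3.13960180e+00 -2.27402452e-04  2.84180765e+00]
wrist_force [-0.413375    0.19446651  0.12297485]
wrist_torque [ 0.00559531 -0.01139702 -0.00376282]
width 0.09399356095183138
```

View pics/side0.png

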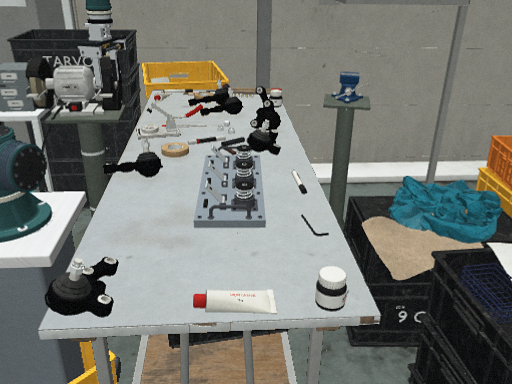

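View pics/top0.png

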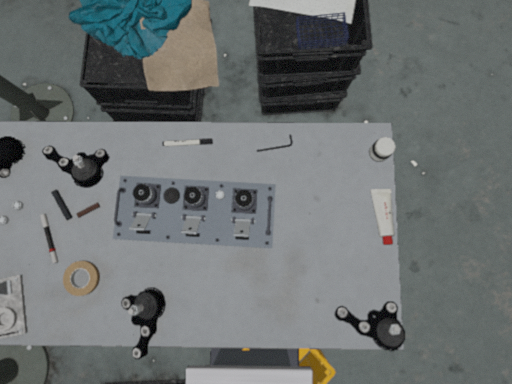

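```bash
cat > h.py <<'E'
import numpy as np, cv2
from bench import robot, optics, job
def cal(n):
    c=optics.get_calibration(n); R,_=cv2.Rodrigues(np.array(c['rvec'])); return c,R,np.array(c['tvec'])
def proj(n,p):
    c,R,t=cal(n); q=np.atleast_2d(p)@R.T+t; s=q[:,:2]/q[:,2:]; s=s*(1+c['k1']*(s**2).sum(1,keepdims=True))
    return s*[c['fx'],c['fy']]+[c['cx'],c['cy']]
def ray(n,uv):
    c,R,t=cal(n); d=(np.array(uv,float)-[c['cx'],c['cy']])/[c['fx'],c['fy']]; s=d.copy()
    for _ in range(10): s=d/(1+c['k1']*(s@s))
    return -R.T@t, R.T@np.append(s,1)
def onz(n,uv,z):
    o,d=ray(n,uv); return o+d*(z-o[2])/d[2]
def tri(a,b):
    o1,d1=ray("side",a);o2,d2=ray("top",b)
    d1/=np.linalg.norm(d1);d2/=np.linalg.norm(d2)
    s=np.linalg.lstsq(np.c_[d1,-d2],o2-o1,rcond=None)[0]
    p,q=o1+s[0]*d1,o2+s[1]*d2
    return (p+q)/2,np.linalg.norm(p-q)
E
python3 - <<'E'
from h import *
print(proj("top",[[0,0,0],[.162,.525,.22],[.162,.525,.4]]),proj("side",[[0,0,0],[.162,.525,.22]]))
t=cv2.imread("pics/top0.png")[165:255,100:290]; cv2.imwrite("pics/topz.png",cv2.resize(t,None,fx=4.2,fy=4.2,interpolation=2))
t=cv2.imread("pics/side0.png")[135:235,180:280]; cv2.imwrite("pics/sidez.png",cv2.resize(t,None,fx=6,fy=6,interpolation=2))
E
```

```text
[[ 247.86131523  432.79242322]
 [ -19.64703606  390.47784241]
 [-105.32362419  432.39241437]] [[  4.85389571 219.98089533]
 [106.5947035   78.51206437]]
```

```bash
sleep 1
```

```text
(no output)
```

View pics/topz.png

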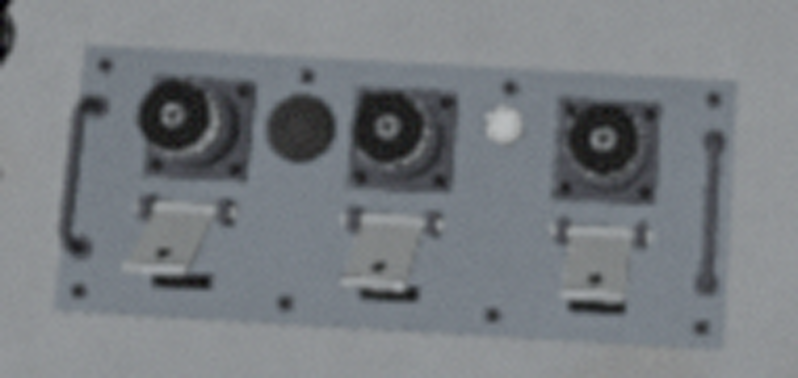

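View pics/sidez.png

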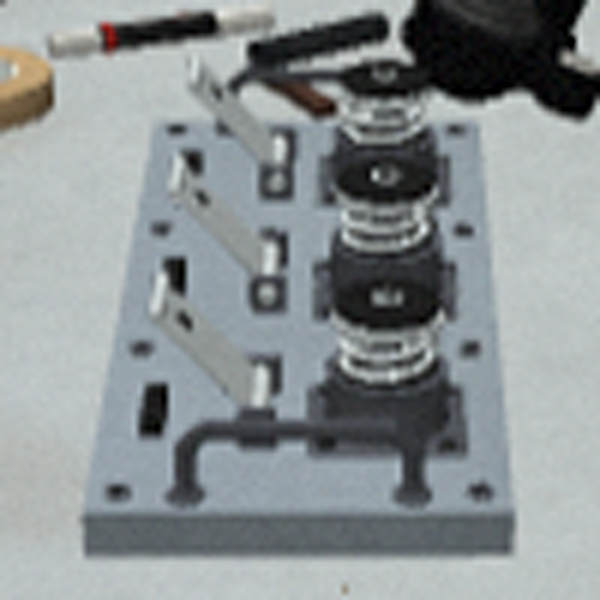

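```bash
python3 - <<'E'
from h import *
np.set_printoptions(precision=4,suppress=True)
T=lambda u:np.array(u)/4.2+[100,165]-.4
S=lambda u:np.array(u)/6.+[180,135]-.4
for n,a,b in (("L",(384,74),(173,115)),("M",(386,175),(386,126)),("R",(388,297),(602,137)),("tL",(196,75),(153,270)),("tM",(178,180),(374,287)),("tR",(161,292),(594,300))):
    print(n,*tri(S(a),T(b)),onz("top",T(b),.076),onz("side",S(a),.076))
c=np.array([onz("top",T(u),.02) for u in((87,45),(737,82),(722,347),(55,310))]);print(c)
print([np.linalg.norm(c[i]-c[i-1]) for i in range(4)])
s=np.array([onz("side",S(u),.02) for u in((152,125),(475,122),(514,516),(85,514))]);print(s)
for cc in (c,s):
  m=cc.mean(0);
  v=(cc[0]-cc[1]+cc[3]-cc[2]) if cc is c else (cc[0]-cc[3]+cc[1]-cc[2])
  yaw=np.arctan2(-v[0],v[1]);R=np.array([[np.cos(yaw),-np.sin(yaw)],[np.sin(yaw),np.cos(yaw)]])
  print(m,yaw)
  for y in(.13,0,-.13): print("pad",m[:2]+R@[.035,y],"end",m[:2]+R@[-.018-.06*np.cos(.87),y],"press",m[:2]+R@[-.018-.0275,y])
E
```

```text
L [0.5871 0.2782 0.073 ] 0.0026279466585309693 [0.5853 0.2772 0.076 ] [0.588  0.2707 0.076 ]
M [0.5812 0.1488 0.0731] 0.002239434059111303 [0.5797 0.1482 0.076 ] [0.582  0.1423 0.076 ]
R [0.5753 0.0183 0.0733] 0.0015789333985913017 [0.5741 0.0181 0.076 ] [0.5758 0.0127 0.076 ]
tL [0.4943 0.285  0.0714] 0.0036923492874671687 [0.4922 0.2833 0.076 ] [0.4963 0.273  0.076 ]
tM [0.4861 0.1526 0.0708] 0.005013469296963662 [0.4834 0.1515 0.076 ] [0.4889 0.1406 0.076 ]
tR [0.4801 0.0213 0.0761] 0.006221348714078425 [0.477  0.0211 0.076 ] [0.4832 0.0221 0.076 ]
[[ 0.6389  0.3536  0.02  ]
 [ 0.6181 -0.0643  0.02  ]
 [ 0.4511 -0.0556  0.02  ]
 [ 0.4698  0.3618  0.02  ]]
[np.float64(0.16927860229568895), np.float64(0.41841640735694785), np.float64(0.16723769309159758), np.float64(0.41773280461328827)]
[[ 0.4716  0.3496  0.02  ]
 [ 0.6398  0.3466  0.02  ]
 [ 0.6207 -0.0729  0.02  ]
 [ 0.4531 -0.0621  0.02  ]]
[0.5445 0.1489 0.02  ] -0.04710594942510309
pad [0.5856 0.2771] end [0.494  0.2814] press [0.5052 0.2809]
pad [0.5794 0.1472] end [0.4879 0.1516] press [0.499 0.151]
pad [0.5733 0.0174] end [0.4817 0.0217] press [0.4929 0.0212]
[0.5463 0.1403 0.02  ] -0.045128346145477075
pad [0.5871 0.2686] end [0.4955 0.2727] press [0.5067 0.2722]
pad [0.5813 0.1387] end [0.4897 0.1429] press [0.5008 0.1424]
pad [0.5754 0.0089] end [0.4838 0.013 ] press [0.495  0.0125]
```

>>> {"op": "apply_moves", "data": {
  "moves": [
    [[-3.0, -0.7, 0], [0, 0, -0.05], 0],
    [[-7, -1.6, 0], [0, 0, -0.1], 0],
    [[-11, -2.6, 0], [0, 0, -0.15], 0],
    [[-15, -3.5, 0], [0, 0, -0.2], 0],
    [[-19, -4.5, 0], [0, 0, -0.25], 0],
    [[-23, -5.4, 0], [0, 0, -0.25], 0],
    [[-27, -6.4, 0], [0, 0, -0.25], 0],
    [[-31, -7.3, 0], [0, 0, -0.25], 0],
    [[-35, -8.2, 0], [0, 0, -0.25], 0],
    [[-38, -9, 0], [0, 0, -0.25], 0]
  ]
}}

```text
time: 0.93
tool_pos: [0.5012, 0.325, 0.2186]
ee_rot: [-3.141, -0.0, 3.09]
wrist_force: [0.5, -0.3, 0.1]
width: 0.0309
```

>>> {"op": "apply_moves", "data": {
  "moves": [
    [[-3, -1.5, 1], [0, 0, 0], 0],
    [[-6, -3, 2], [0, 0, 0], 0],
    [[-8, -4, 4], [0, 0, 0], 0],
    [[-9, -4.6, 6], [0, 0, 0], 0],
    [[-9, -4.6, 8], [0, 0, 0], 0],
    [[-9, -4.6, 9.5], [0, 0, 0], 0],
    [[-9, -4.6, 10.5], [0, 0, 0], 0],
    [[-9, -4.6, 11], [0, 0, 0], 0],
    [[-9, -4.6, 11], [0, 0, 0], 0],
    [[-9, -4.6, 11], [0, 0, 0], 0]
  ]
}}

```text
time: 1.77
tool_pos: [0.5866, 0.2772, 0.1101]
ee_rot: [3.141, 0.001, 3.092]
wrist_force: [-0.3, -0.2, -0.5]
width: 0.0003
```

```bash
python3 - <<'E'
from h import *
o=robot.get_obs();print(o['time'],o['tool_pos'],o['wrist_force'],o['width'])
t=optics.snapshot("top")[165:255,100:290,::-1]; a=cv2.resize(t,None,fx=4.2,fy=4.2,interpolation=2); cv2.imwrite("pics/t1.png",a)
t=optics.snapshot("side")[115:235,180:280,::-1];cv2.imwrite("pics/s1.png",cv2.resize(t,None,fx=5,fy=5,interpolation=2))
E
```

```text
1.7667 [0.58661455 0.27718324 0.11010225] [-0.34628433 -0.18329937 -0.47367998] 0.00028376947884378473
```

```bash
sleep 0
```

```text
(no output)
```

View pics/t1.png

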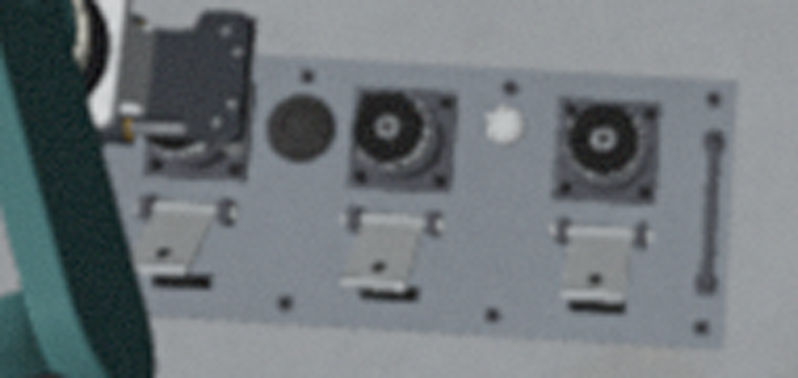

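View pics/s1.png

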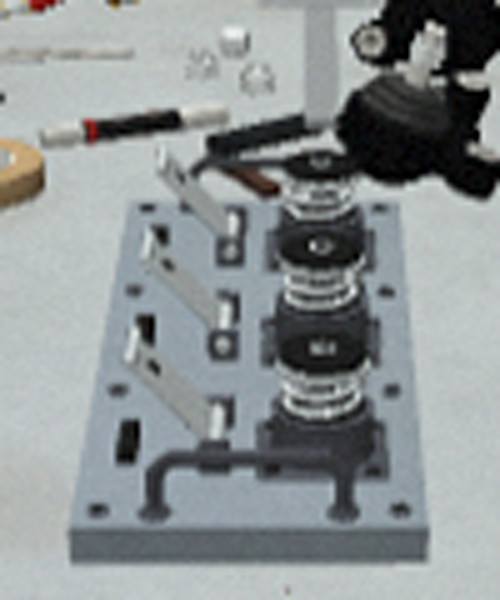

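>>> {"op": "apply_moves", "data": {
  "moves": [
    [[0, 0, 0.5], [0, 0, 0], 0],
    [[0, 0, 1], [0, 0, 0], 0],
    [[0, 0, 1.4], [0, 0, 0], 0],
    [[0, 0, 1.7], [0, 0, 0], 0],
    [[0, 0, 1.9], [0, 0, 0], 0],
    [[0, 0, 2.1], [0, 0, 0], 0],
    [[0, 0, 2.3], [0, 0, 0], 0],
    [[0, 0, 2.3], [0, 0, 0], 0],
    [[0, 0, 2.3], [0, 0, 0], 0],
    [[0, 0, 2.3], [0, 0, 0], 0]
  ]
}}

```text
time: 2.7
tool_pos: [0.5865, 0.2769, 0.0868]
ee_rot: [3.141, 0.0, 3.092]
wrist_force: [-1.9, -0.3, 2.3]
width: 0.0003
```

>>> {"op": "apply_moves", "data": {
  "moves": [
    [[0, 0, 0.1], [0, 0, 0], 0],
    [[0, 0, 0.2], [0, 0, 0], 0],
    [[0, 0, 0.3], [0, 0, 0], 0],
    [[0, 0, 0.3], [0, 0, 0], 0],
    [[0, 0, 0.3], [0, 0, 0], 0],
    [[0, 0, 0.3], [0, 0, 0], 0],
    [[0, 0, 0.3], [0, 0, 0], 0],
    [[0, 0, 0.3], [0, 0, 0], 0],
    [[0, 0, 0.3], [0, 0, 0], 0],
    [[0, 0, 0.3], [0, 0, 0], 0]
  ]
}}

```text
time: 3.53
tool_pos: [0.5867, 0.2769, 0.0836]
ee_rot: [3.141, 0.0, 3.092]
wrist_force: [-1.2, -1.5, 3.0]
width: 0.0002
```

```bash
python3 - <<'E'
from h import *
o=robot.get_obs();print(o['time'],o['tool_pos'],o['wrist_force'],o['width'])
t=optics.snapshot("side")[115:235,180:280,::-1];cv2.imwrite("pics/s2.png",cv2.resize(t,None,fx=5,fy=5,interpolation=2))
o=robot.get_obs();print(o['time'],o['tool_pos'],o['wrist_force'],o['width'])
E
```

```text
3.5333 [0.58666002 0.27692279 0.08358596] [-1.22025019 -1.47742386  3.03034616] 0.00021483644315213317
3.5833 [0.5866852  0.27690769 0.08360592] [-0.03672425 -0.4993199   2.99485538] 0.0005137943273047947
```

View pics/s2.png

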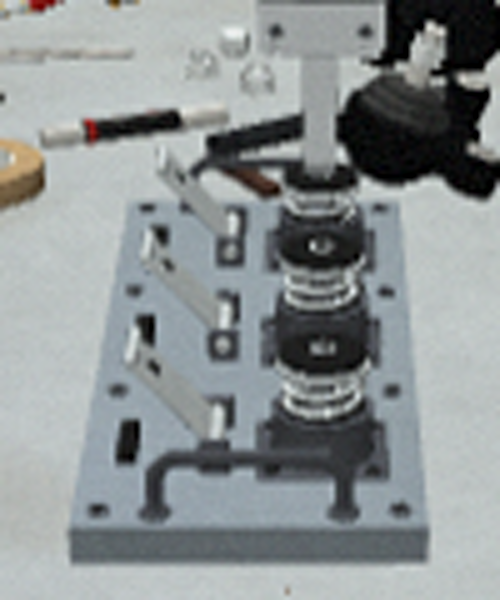

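>>> {"op": "apply_moves", "data": {
  "moves": [
    [[0, 0, -0.6], [0, 0, 0], 0],
    [[0, 0, -1.4], [0, 0, 0], 0],
    [[0, 0, -2.2], [0, 0, 0], 0],
    [[0, 0, -2.6], [0, 0, 0], 0],
    [[0, -2, -2.6], [0, 0, 0], 0],
    [[0, -5, -2.6], [0, 0, 0], 0],
    [[0, -8, -2.6], [0, 0, 0], 0],
    [[0, -11, -2.6], [0, 0, 0], 0],
    [[0, -13, -2.6], [0, 0, 0], 0],
    [[0, -13, -2.6], [0, 0, 0], 0]
  ]
}}

```text
time: 4.42
tool_pos: [0.5801, 0.1432, 0.1099]
ee_rot: [-3.14, 0.0, 3.088]
wrist_force: [0.2, -0.7, -0.5]
width: 0.0003
```

>>> {"op": "apply_moves", "data": {
  "moves": [
    [[0, 0, 0.5], [0, 0, 0], 0],
    [[0, 0, 1], [0, 0, 0], 0],
    [[0, 0, 1.4], [0, 0, 0], 0],
    [[0, 0, 1.7], [0, 0, 0], 0],
    [[0, 0, 1.9], [0, 0, 0], 0],
    [[0, 0, 2.1], [0, 0, 0], 0],
    [[0, 0, 2.3], [0, 0, 0], 0],
    [[0, 0, 2.3], [0, 0, 0], 0],
    [[0, 0, 2.3], [0, 0, 0], 0],
    [[0, 0, 2.3], [0, 0, 0], 0]
  ]
}}

```text
time: 5.25
tool_pos: [0.5802, 0.1475, 0.0872]
ee_rot: [3.141, 0.001, 3.092]
wrist_force: [-1.8, 1.5, 4.0]
width: 0.0004
```

>>> {"op": "apply_moves", "data": {
  "moves": [
    [[0, 0, 0.1], [0, 0, 0], 0],
    [[0, 0, 0.2], [0, 0, 0], 0],
    [[0, 0, 0.3], [0, 0, 0], 0],
    [[0, 0, 0.3], [0, 0, 0], 0],
    [[0, 0, 0.3], [0, 0, 0], 0],
    [[0, 0, 0.3], [0, 0, 0], 0],
    [[0, 0, 0.3], [0, 0, 0], 0],
    [[0, 0, 0.3], [0, 0, 0], 0],
    [[0, 0, 0.3], [0, 0, 0], 0],
    [[0, 0, 0.3], [0, 0, 0], 0]
  ]
}}

```text
time: 6.08
tool_pos: [0.5804, 0.1474, 0.0843]
ee_rot: [3.141, 0.001, 3.092]
wrist_force: [-2.3, 2.7, 6.0]
width: 0.0004
```

>>> {"op": "apply_moves", "data": {
  "moves": [
    [[0, 0, -0.6], [0, 0, 0], 0],
    [[0, 0, -1.4], [0, 0, 0], 0],
    [[0, 0, -2.2], [0, 0, 0], 0],
    [[0, 0, -2.6], [0, 0, 0], 0],
    [[0, -2, -2.6], [0, 0, 0], 0],
    [[0, -5, -2.6], [0, 0, 0], 0],
    [[0, -8, -2.6], [0, 0, 0], 0],
    [[0, -11, -2.6], [0, 0, 0], 0],
    [[0, -13, -2.6], [0, 0, 0], 0],
    [[0, -13, -2.6], [0, 0, 0], 0]
  ]
}}

```text
time: 6.92
tool_pos: [0.5735, 0.0129, 0.1095]
ee_rot: [-3.139, 0.0, 3.087]
wrist_force: [0.6, -0.1, -0.1]
width: 0.0003
```

>>> {"op": "apply_moves", "data": {
  "moves": [
    [[0, 0, 0.5], [0, 0, 0], 0],
    [[0, 0, 1], [0, 0, 0], 0],
    [[0, 0, 1.4], [0, 0, 0], 0],
    [[0, 0, 1.7], [0, 0, 0], 0],
    [[0, 0, 1.9], [0, 0, 0], 0],
    [[0, 0, 2.1], [0, 0, 0], 0],
    [[0, 0, 2.3], [0, 0, 0], 0],
    [[0, 0, 2.3], [0, 0, 0], 0],
    [[0, 0, 2.3], [0, 0, 0], 0],
    [[0, 0, 2.3], [0, 0, 0], 0]
  ]
}}

```text
time: 7.75
tool_pos: [0.5738, 0.0176, 0.0871]
ee_rot: [3.141, 0.001, 3.092]
wrist_force: [-2.0, 2.9, 4.8]
width: 0.0005
```

>>> {"op": "apply_moves", "data": {
  "moves": [
    [[0, 0, 0.1], [0, 0, 0], 0],
    [[0, 0, 0.2], [0, 0, 0], 0],
    [[0, 0, 0.3], [0, 0, 0], 0],
    [[0, 0, 0.3], [0, 0, 0], 0],
    [[0, 0, 0.3], [0, 0, 0], 0],
    [[0, 0, 0.3], [0, 0, 0], 0],
    [[0, 0, 0.3], [0, 0, 0], 0],
    [[0, 0, 0.3], [0, 0, 0], 0],
    [[0, 0, 0.3], [0, 0, 0], 0],
    [[0, 0, 0.3], [0, 0, 0], 0]
  ]
}}

```text
time: 8.58
tool_pos: [0.574, 0.0175, 0.0845]
ee_rot: [3.141, 0.001, 3.092]
wrist_force: [-2.2, 2.5, 7.0]
width: 0.0008
```

>>> {"op": "apply_moves", "data": {
  "moves": [
    [[0, 0, -1], [0, 0, 0], 0],
    [[0, 0, -2.5], [0, 0, 0], 0],
    [[0, 0, -4], [0, 0, 0], 0],
    [[0, 2, -5], [0, 0, 0], 0],
    [[0, 6, -5], [0, 0, 0], 0],
    [[1, 10, -5], [0, 0, 0], 0],
    [[2.5, 14, -5], [0, 0, 0], 0],
    [[4, 18, -5], [0, 0, 0], 0],
    [[5.5, 21, -5], [0, 0, 0], 0],
    [[6.5, 24, -5], [0, 0, 0], 0]
  ]
}}

```text
time: 9.42
tool_pos: [0.5199, 0.2615, 0.1333]
ee_rot: [-3.141, 0.001, 3.092]
wrist_force: [0.0, 0.7, 0.1]
width: 0.0004
```

>>> {"op": "apply_moves", "data": {
  "moves": [
    [[0.8, 1.2, 0], [0, 0, 0], 0],
    [[1.3, 2, 0], [0, 0, 0], 0],
    [[1.3, 2, 0.5], [0, 0, 0], 0],
    [[1.3, 2, 1.0], [0, 0, 0], 0],
    [[1.3, 2, 1.5], [0, 0, 0], 0],
    [[1.3, 2, 2], [0, 0, 0], 0],
    [[1.3, 2, 2.4], [0, 0, 0], 0],
    [[1.3, 2, 2.4], [0, 0, 0], 0],
    [[1.3, 2, 2.4], [0, 0, 0], 0],
    [[1.3, 2, 2.4], [0, 0, 0], 0]
  ]
}}

```text
time: 10.25
tool_pos: [0.5089, 0.2804, 0.1096]
ee_rot: [3.141, 0.0, 3.091]
wrist_force: [0.4, 0.2, -0.0]
width: 0.0002
```

```bash
python3 - <<'E'
from h import *
t=optics.snapshot("side")[115:235,180:280,::-1];a=cv2.resize(t,None,fx=5,fy=5,interpolation=2)
t=optics.snapshot("top")[165:255,100:290,::-1]; cv2.imwrite("pics/t3.png",cv2.resize(t,None,fx=4.2,fy=4.2,interpolation=2))
cv2.imwrite("pics/s3.png",a)
E
```

```text
(no output)
```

View pics/s3.png

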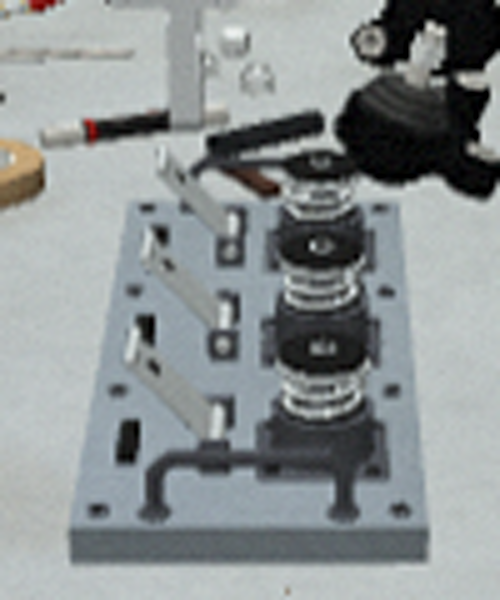

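View pics/t3.png

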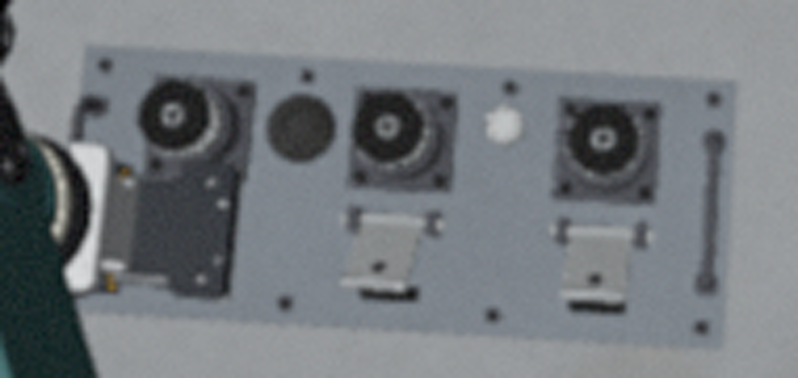

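>>> {"op": "apply_moves", "data": {
  "moves": [
    [[0, 0, 0.7], [0, 0, 0], 0],
    [[0, 0, 1.4], [0, 0, 0], 0],
    [[0, 0, 2.0], [0, 0, 0], 0],
    [[0, 0, 2.6], [0, 0, 0], 0],
    [[0, 0, 3.2], [0, 0, 0], 0],
    [[0, 0, 3.8], [0, 0, 0], 0],
    [[0, 0, 4.4], [0, 0, 0], 0],
    [[0, 0, 5.0], [0, 0, 0], 0],
    [[0, 0, 5.5], [0, 0, 0], 0],
    [[0, 0, 5.5], [0, 0, 0], 0]
  ]
}}

```text
time: 11.18
tool_pos: [0.5079, 0.2806, 0.0529]
ee_rot: [-3.141, -0.002, 3.092]
wrist_force: [-0.1, 0.0, -0.4]
width: 0.0004
```

>>> {"op": "apply_moves", "data": {
  "moves": [
    [[0, 0, 0.1], [0, 0, 0], 0],
    [[0, 0, 0.2], [0, 0, 0], 0],
    [[0, 0, 0.3], [0, 0, 0], 0],
    [[0, 0, 0.4], [0, 0, 0], 0],
    [[0, 0, 0.5], [0, 0, 0], 0],
    [[0, 0, 0.6], [0, 0, 0], 0],
    [[0, 0, 0.7], [0, 0, 0], 0],
    [[0, 0, 0.7], [0, 0, 0], 0],
    [[0, 0, 0.7], [0, 0, 0], 0],
    [[0, 0, 0.7], [0, 0, 0], 0]
  ]
}}

```text
time: 12.02
tool_pos: [0.5088, 0.2807, 0.0473]
ee_rot: [3.142, 0.0, 3.092]
wrist_force: [-0.2, -0.6, 0.6]
width: 0.0003
```

```bash
python3 - <<'E'
from h import *
t=optics.snapshot("side")[115:235,180:280,::-1];a=cv2.resize(t,None,fx=5,fy=5,interpolation=2)
cv2.imwrite("pics/s4.png",a)
o=robot.get_obs();print(o['time'],o['tool_pos'],o['wrist_force'],o['width'])
E
```

```text
12.0667 [0.50879008 0.28069479 0.04735514] [ 0.44614763  0.19844354 -0.15780256] 0.0004896574857461535
```

View pics/s4.png

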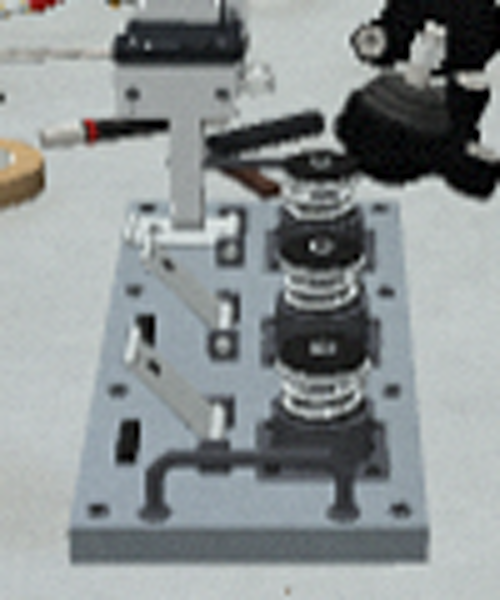

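>>> {"op": "apply_moves", "data": {
  "moves": [
    [[0, 0, 0.03], [0, 0, 0], 0],
    [[0, 0, 0.06], [0, 0, 0], 0],
    [[0, 0, 0.09], [0, 0, 0], 0],
    [[0, 0, 0.12], [0, 0, 0], 0],
    [[0, 0, 0.15], [0, 0, 0], 0],
    [[0, 0, 0.17], [0, 0, 0], 0],
    [[0, 0, 0.2], [0, 0, 0], 0],
    [[0, 0, 0.2], [0, 0, 0], 0],
    [[0, 0, 0.2], [0, 0, 0], 0],
    [[0, 0, 0.2], [0, 0, 0], 0]
  ]
}}

```text
time: 12.9
tool_pos: [0.5088, 0.2808, 0.0467]
ee_rot: [3.141, 0.001, 3.092]
wrist_force: [-1.7, -2.0, 5.8]
width: 0.0004
```

>>> {"op": "apply_moves", "data": {
  "moves": [
    [[0, 0, 0.03], [0, 0, 0], 0],
    [[0, 0, 0.06], [0, 0, 0], 0],
    [[0, 0, 0.1], [0, 0, 0], 0],
    [[0, 0, 0.1], [0, 0, 0], 0],
    [[0, 0, 0.1], [0, 0, 0], 0],
    [[0, 0, 0.1], [0, 0, 0], 0],
    [[0, 0, 0.1], [0, 0, 0], 0],
    [[0, 0, 0.1], [0, 0, 0], 0],
    [[0, 0, 0.1], [0, 0, 0], 0],
    [[0, 0, 0.1], [0, 0, 0], 0]
  ]
}}

```text
time: 13.73
tool_pos: [0.5088, 0.2808, 0.0467]
ee_rot: [3.141, 0.001, 3.092]
wrist_force: [-3.1, -0.8, 9.0]
width: 0.0001
```

>>> {"op": "apply_moves", "data": {
  "moves": [
    [[0, 0, -0.5], [0, 0, 0], 0],
    [[0, 0, -1], [0, 0, 0], 0],
    [[0, 0, -2], [0, 0, 0], 0],
    [[0, 0, -4], [0, 0, 0], 0],
    [[0, 0, -7], [0, 0, 0], 0],
    [[0, 0, -10], [0, 0, 0], 0],
    [[0, 0, -12], [0, 0, 0], 0],
    [[0, 2, -14], [0, 0, 0], 0],
    [[0, 5, -14], [0, 0, 0], 0],
    [[0, 8, -14], [0, 0, 0], 0]
  ]
}}

```text
time: 14.57
tool_pos: [0.5139, 0.3615, 0.1879]
ee_rot: [3.139, 0.005, 3.09]
wrist_force: [0.8, -0.9, -1.2]
width: 0.0002
```

>>> {"op": "apply_moves", "data": {
  "moves": [
    [[2, 3, 0], [0, 0, 0], 0],
    [[5, 6, 0], [0, 0, 0], 0],
    [[8, 9, 0], [0, 0, 0], 0],
    [[11, 12, 0], [0, 0, 0], 0],
    [[13, 13, 0], [0, 0, 0], 0],
    [[15, 14, 0], [0, 0, 0], 0],
    [[16, 14, 0], [0, 0, 0], 0],
    [[16, 14, 0], [0, 0, 0], 0],
    [[16, 14, 0], [0, 0, 0], 0],
    [[16, 14, 0], [0, 0, 0], 0]
  ]
}}

```text
time: 15.4
tool_pos: [0.361, 0.5076, 0.1847]
ee_rot: [-3.142, 0.001, 3.09]
wrist_force: [1.4, -0.2, -0.1]
width: 0.0005
```

```bash
python3 - <<'E'
from h import *
t=optics.snapshot("side")[115:235,180:280,::-1];a=cv2.resize(t,None,fx=5,fy=5,interpolation=2)
t=optics.snapshot("top")[165:255,100:290,::-1]; cv2.imwrite("pics/t5.png",cv2.resize(t,None,fx=4.2,fy=4.2,interpolation=2))
cv2.imwrite("pics/s5.png",a)
E
```

```text
(no output)
```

View pics/s5.png

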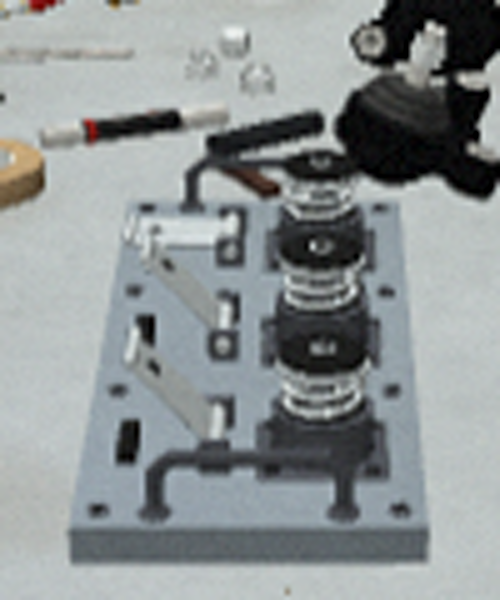

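View pics/t5.png

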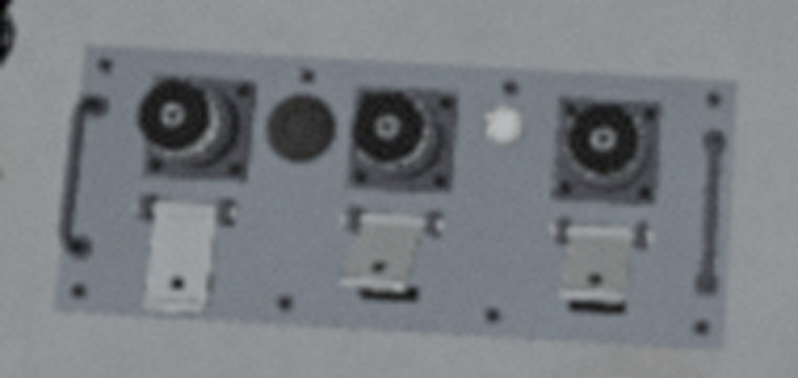

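The left tag is flat and the other two are raised. Pads, boot and nut are at the same pixels as before, and the robot is clear of everything.

```bash
python3 -c "
from bench import job
print(job.close_job())"
```

```text
the job is handed in; nothing more can be done
None
```

The left mount has the tired spring. I pushed its tag down flat and left the middle and right tags up.

I pressed the pads from left to right with the closed fingertips and let each come back up:

| Mount | Pressed down | Force |
|---|---|---|
| Left | about 6.4 mm | 3.0 N |
| Middle | about 5.7 mm | 6.0 N |
| Right | about 5.5 mm | 7.0 N |

- **Left tag:** It came to its stop with the fingertips at 32.7 mm. Pressing on from 5.8 N to 9 N moved it no further.
- **Final pictures:** Both views show the left tag level and the other two raised. All three pads are back up, and the mounts, dust boot and castle nut look unmoved. These pictures covered only the plate area, so I did not re-check the hex key, marker, grease tube and paint jar; the arm never went near them.
- **Time:** The arm was clear of everything at hand-in, at about 15.5 s.

The two cameras disagreed by 1–2 mm in x and 5–8 mm in y on the pad positions. I used the top view, and the presses landed on the pads.

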